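# Open the cutlery box to air

## Task

The freshly washed cutlery needs airing. Gently press the release button on the front of the cutlery box so that its sprung wooden lid pops up, put your fingers to the bobbing lid until it is steady and still, then raise it through the notches of its ratchet stay until it stays propped by itself in the third and highest notch without disturbing the things lying and standing round the box.

Things in the scene. Friction and masses are not known exactly. Their poses are not given: they have to be found in the camera images.
- cutlery_box: Grey plastic cutlery box fixed to the worktop, 140 mm deep (its x), 230 mm long (its y), 90 mm high, open on top under a wooden lid hinged along the top of its back wall. Origin at the centre of its underside, z up; its front, with the release button, faces its own -x, towards the robot.
- button_top (a point): Nominal middle of the top of the release button, a grey press plate out from the middle of the box's front, 60 mm wide (box y), 55 mm deep (box x). Its height is adjustable: its real top lies up to 10 mm above or below this point, so feel for it. Pressed straight down: 1 N to start, frees the lid after about 8 mm at 3 N, hard stop at 9.5 mm and 3 N (stop at 6 N); springs back. Over 25 N is forcing it.
- button (a joint): Press angle of the release button: 0 at rest, lets go of the lid at about 0.17, hard stop at 0.21 rad.
- hook_top (a point): Top of the button's hook, 30 mm wide (box y), which holds the lid's front edge in the middle, 20 mm above the box's rim. If the popped lid is pressed down it comes to rest on the hook, at about 0.14 rad.
- lid (a joint): Opening angle of the lid, rad: 0 shut and latched, grows as the front rises, stop at 1.5. Wooden board 137 mm (hinge to front) x 230 x 12 mm, about 0.3 kg. Let go, it shoots up to 0.45 to 0.75, then bobs for seconds about 0.2 to 0.45 (it varies). Below that it pushes up with at most 2 N at the front; raised above it, it sinks back with up to 4 N unless a notch holds it.
- lid_hinge (a point): Middle of the lid's hinge line, at the top of the box's back wall, 65 mm behind (+x) the box's centre, 90 mm above the worktop; axes as the box's.
- stay (a point): Ratchet stay (steel fan with three studs, and a pawl) on the box's -y end, reaching 25 mm past that end: keep off it. It stops the lid sinking back once raised past 1.08, 1.24 or 1.40 rad (first, second, third notch); the lid cannot be lowered from a notch. Push at least 0.05 rad past the third notch, e.g. to the lid's stop, so that the pawl falls in.
- tumbler: Glass tumbler, 72 mm across, 100 mm tall, standing near the box's +y end; origin under its centre. Leave alone.
- spatula: Wooden spatula, 200 mm long, lying to the front of the box's +y end, below 30 mm high. Leave alone.
- lid_rest: Round silicone lid rest, 100 mm across, 9 mm high, lying near the box's -y end. Leave alone.
- dish_brush: Wooden dish brush, 200 mm long, lying behind the box. Leave alone.
- handle (a point): Middle of the lid's handle: a round steel bar 12 mm thick and 100 mm long, parallel to the hinge, on two posts 46 mm above the lid's top face. On the lid it lies 125 mm in front of the hinge line and 58 mm above the plane of the underside. Axes are the lid's (x towards the hinge, y along it). Pinched from above across the bar, it can turn in the fingers as the lid rises.

How it is judged (in metres and radians):
On the way, in this order (a step that is already met when the one before it is completed fails the run):
1. the release button has been pressed and the lid has popped up (open more than 0.2 rad) (value of joint lid above 0.2 rad).
2. with the lid still below its first notch (0.1 to 0.9 rad), the fingers touch it and it stays still (slower than 0.2 rad/s) for 0.4 s (value of joint lid between 0.1 and 0.9 rad and velocity of joint lid between -0.2 and 0.2 rad/s and contact force between the fingers and lid above 0.1 N), for 0.4 s.
At the end, for the whole second after the job is handed in: The lid rests by itself in the third notch of its stay (opening angle between 1.33 and 1.46 rad, slower than 0.1 rad/s), and the release button has sprung back (below 0.06 rad) (value of joint lid between 1.33 and 1.46 rad and velocity of joint lid between -0.1 and 0.1 rad/s and value of joint button below 0.06 rad); the robot touches nothing.
It fails at once if the fingers force the release button (more than 25 N) (contact force between the fingers and button above 25 N).
It fails at once if a bystander (tumbler, spatula, lid rest or dish brush) is moved more than 25 mm (distance of any of tumbler, spatula, lid_rest, dish_brush from where it was at the start of the episode above 0.025 m).
It also fails if it takes over 59 s, if anything falls off the work surface, if the arm or the gripper's body presses on something with over 40 N, if the wrist force passes 120 N, or if a joint passes its speed limit or range.

## Robot

A 6-joint arm with a two-finger parallel gripper is mounted at the origin on the work surface. World frame = base frame: x ahead of the robot, y to its left, z up, the work surface at z = 0. Lengths are in mm, angles in rad, forces in N, time in s.
With the tool pointing down it reaches from about 350 to 775 mm from the base axis. Payload 7.3 kg.
Tool frame: the origin (TCP) lies at the centre of the arm's flange, where the gripper is bolted on; the fingertips stand 178 mm ahead of it and the grasp point (between the pads) lies 159 mm ahead of it; z points along the fingers, y is the direction in which the jaws open and shut (so a half turn about z gives the same grasp; the last joint's range is limited). The gripper opens to 92 mm and grips with 3 to 60 N. Pads are 19 mm wide; open, the fingers measure 130 mm over their backs; the gripper's body (75 mm by 190 mm) begins 47 mm behind the grasp point.
Start: joints at [-1.377, 0.342, 1.524, -0, 1.275, -0.146], TCP at [175.001, -494.977, 404.741] pointing down, gripper open.
Joint ranges: [-2.53, 2.53], [-0.77, 2.02], [0.04, 2.7], [-1, 4.14], [0.28, 2.66], [-3.11, 3.11]. Speed limits (rad/s): [2.57, 2.57, 3.14, 3.14, 3.14, 3.14].

## Interface

Orientations are given as [roll, pitch, yaw] about the fixed x, y, z axes, in that order (R = Rz(yaw) Ry(pitch) Rx(roll)).
In Python, from plant import get_obs, capture, close_job gives the robot as it stands. The module is installed in compiled form; this text tells all that it offers.
- The arm moves only by the shell command python3 -m pendant 'ROWS'. ROWS is JSON, a list of rows, each a list of 3 entries, a list of its own where there are three numbers: the shift along the tool's x, y, z in m, then the turn, a rotation vector about the tool's x, y, z in rad, then the finger opening in m, from 0 to 0.0918. In form: [[[tx, ty, tz], [wx, wy, wz], fingers], ...]. A call has 1 to 10 rows; each row is the pose to reach, as a shift and turn from the pose commanded when the call began, along the tool's axes at that moment; what a row does not reach only later rows make up. A row lasts 1/12 s, in which the tool goes at most 41.7 mm and 7.16 degrees, less where a joint would pass 70% of its speed; a pose out of reach is approached as far as the arm can. A call with a gripper value outside its range is refused whole. The fingers move at their own pace and stop on an object; the grip force is fixed at half the most. Time passes only in rows, so rows that repeat a pose let the fingers close. It gives the time, the measured TCP pose, the force and the opening at its end, in the units of the state.
- get_obs(): the state, without advancing time (a new reading comes with each control period).
- capture(name): name is "scene" or "top" or "wrist"; returns a dict with "color" (384x512x3 uint8, red, green, blue), "mtx" (3x3 intrinsics, pixels), "dist" ([k1, k2, p1, p2, k3] as OpenCV has them; the pictures are not rectified), "rvec" (rotation vector, rad) and "tvec" (3), from world to camera coordinates, as OpenCV has them. Camera axes: x right, y down, z forward; pixel columns grow to the right and rows downward; lengths in mm; the calibration is good to about 2 mm. A picture is of the moment at which its call begins. There is no depth.
- close_job(): hands the job in, once; it reports no verdict.
The state is a dict: "time": time; "joint_positions": joint angles; "dq": joint speeds; "tau": joint torques, N m; "tool_pos": TCP position; "tcp_rot": TCP orientation; "contact_force": force on the tool from outside, world axes, zero at the start; "moment": the same for the moment, N m; "grip_width": finger opening in mm.
Only numpy, scipy, OpenCV 4.12 (cv2) and the standard library are available. Lean on these libraries where they do the work, as an engineer would, in place of code of your own. Each camera call takes 0.05 s, during which the arm holds its last target. There are 200 camera calls.

## Working session

There is one attempt and no reset: what is moved stays moved. The work goes in short steps, Python scripts to look and compute and a shell command to move; the robot and the scene stay as the last step left them, time stands still between calls to the robot, and variables do not carry over. Pictures are saved under pics/ and viewed, about 8 in all and at most 12, crops included, and the job is handed in when it is done.

```bash
mkdir -p pics
python3 - <<'E'
from plant import get_obs,capture
import cv2,pickle
for n in("scene","top"):
    c=capture(n);pickle.dump(c,open(f"pics/{n}.pkl","wb"));cv2.imwrite(f"pics/{n}0.png",c["color"][:,:,::-1])
    print(n,c["mtx"].tolist(),c["dist"],c["rvec"],c["tvec"])
print(get_obs())
E
```

```text
scene [[383.923095397723, 0.0, 261.0110425456125], [0.0, 383.923095397723, 188.99075750514544], [0.0, 0.0, 1.0]] [-0.12778507  0.          0.          0.          0.        ] [ 1.98671907  0.85349165 -0.49773738] [-409.58631834 -109.11312996 1386.23217008]
top [[464.49086052797867, 0.0, 267.1622036128662], [0.0, 464.49086052797867, 189.65230281439645], [0.0, 0.0, 1.0]] [-0.12901786  0.          0.          0.          0.        ] [ 2.13216081 -2.12622581  0.18913486] [  22.25258615  621.11162944 1092.92138805]
{'time': 0.1, 'joint_positions': array([-1.37699746e+00,  3.42656774e-01,  1.52493269e+00, -1.87436963e-05,
        1.27538623e+00, -1.46010328e-01]), 'dq': array([-0.0014193 , -0.00123323, -0.0031327 ,  0.00076508,  0.00101748,
       -0.00061186]), 'tau': array([ 2.36469292e-03, -4.32005703e+01, -2.44693100e+01,  7.19768484e-02,
        5.27594984e-02, -3.11957137e-05]), 'tool_pos': array([ 174.97617829, -494.85466336,  404.10844253]), 'tcp_rot': array([-3.14022172e+00, -1.83488075e-04,  3.39814539e-01]), 'contact_force': array([-0.49380505,  0.19954187,  0.37222857]), 'moment': array([ 0.00679371,  0.01659666, -0.04445949]), 'grip_width': 91.80499937150829}
```

View pics/top0.png

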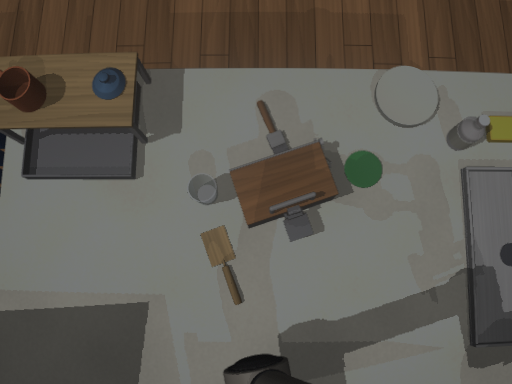

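View pics/scene0.png

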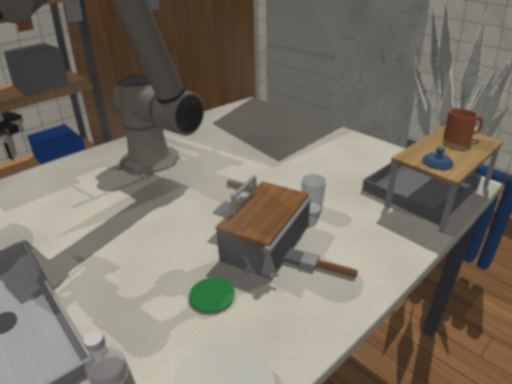

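The top view shows the lid at about (285,183), with the handle at (293,202) and the button plate at (298,228). The tumbler is at (204,190), the spatula at (222,262), the lid rest at (363,169) and the brush at (272,128).

```bash
cat > h.py <<'E'
import cv2,numpy as np,pickle
from scipy.spatial.transform import Rotation as Ro
def ray(c,uv,z):
    p=cv2.undistortPoints(np.array(uv,float).reshape(-1,1,2),c["mtx"],c["dist"]).reshape(-1,2)
    R=cv2.Rodrigues(c["rvec"])[0];C=-R.T@c["tvec"].reshape(3)
    d=np.c_[p,np.ones(len(p))]@R
    return C+d*((z-C[2])/d[:,2])[:,None]
def proj(c,P): return cv2.projectPoints(np.array(P,float).reshape(-1,1,3),c["rvec"],c["tvec"],c["mtx"],c["dist"])[0].reshape(-1,2)
E
python3 - <<'E'
from h import *
c=pickle.load(open("pics/top.pkl","rb"));s=pickle.load(open("pics/scene.pkl","rb"))
im=c["color"];hsv=cv2.cvtColor(im,cv2.COLOR_RGB2HSV)
def big(m,roi):
    k=np.zeros_like(m);x0,y0,x1,y1=roi;k[y0:y1,x0:x1]=m[y0:y1,x0:x1]
    k=cv2.morphologyEx(k,cv2.MORPH_CLOSE,np.ones((9,9)))if 1 else k
    f=cv2.findContours(k,0,2)[0];return max(f,key=cv2.contourArea)
print(hsv[180,285],hsv[228,298],hsv[202,293])
m=cv2.inRange(hsv,(0,80,30),(20,255,255))
k=big(m,(225,138,345,230))
P=ray(c,k,102)[:,:2]
r=cv2.minAreaRect(P.astype(np.float32));print("lid",r,cv2.boxPoints(r))
k=big(cv2.inRange(hsv,(40,80,30),(80,255,255)),(330,140,400,200));print("rest",cv2.minEnclosingCircle(ray(c,k,9)[:,:2].astype(np.float32)))
o=np.hstack([cv2.resize(im[130:310,180:400],None,fx=3.6,fy=3.3,interpolation=2)])
cv2.imwrite("pics/crop1.png",o[:,:,::-1])
E
```

```text
[ 14 121  78] [120   7  78] [ 0  6 85]
lid ((630.4081420898438, -15.140884399414062), (135.27687072753906, 227.64849853515625), 19.034774780273438) [[ 529.3453    70.39981]
 [ 603.591   -144.80104]
 [ 731.471   -100.68158]
 [ 657.2253   114.51927]]
rest ((685.5512084960938, -225.4247589111328), 48.665489196777344)
```

View pics/crop1.png

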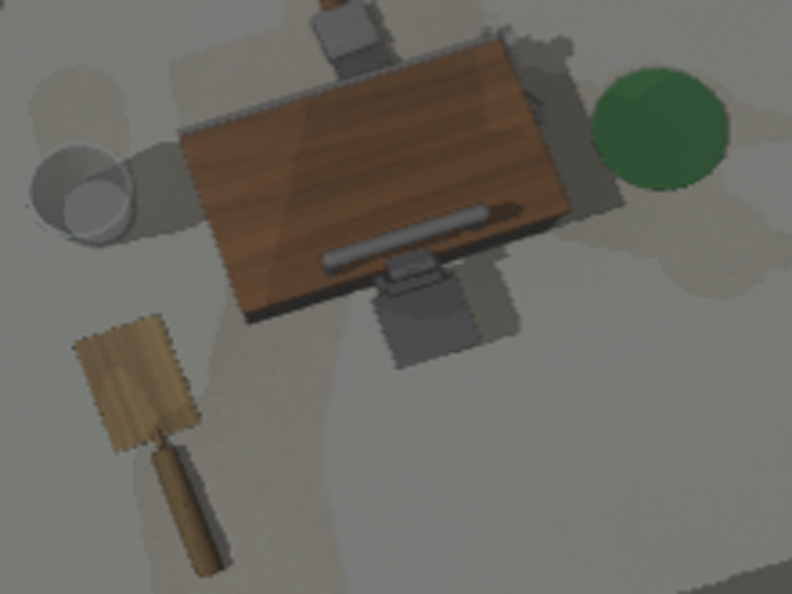

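Run:
```python
from h import *
c=pickle.load(open("pics/top.pkl","rb"));s=pickle.load(open("pics/scene.pkl","rb"))
R=cv2.Rodrigues(c["rvec"])[0];print("cam",-R.T@c["tvec"].ravel())
B=np.array([633.7,-14.0]);t=.332;Rz=np.array([[np.cos(t),-np.sin(t)],[np.sin(t),np.cos(t)]])
uv=[[180+x/3.6,130+y/3.3] for x,y in[(397,368),(478,345),(376,305)]]
for z in(40,60,80):
    P=ray(c,uv,z)[:,:2];print(z,((P-B)@Rz).round(1).tolist())
h=[[180+x/3.6,130+y/3.3] for x,y in[(326,262),(490,212)]]
print("handle",((ray(c,h,148)[:,:2]-B)@Rz).round(1).tolist())
o=cv2.resize(s["color"][165:285,190:340],None,fx=5,fy=5,interpolation=2)
o=cv2.convertScaleAbs(o,alpha=1.5)
cv2.imwrite("pics/crop2.png",o[:,:,::-1])
```

```text
cam [ 419.25420613   24.26240171 1185.06929788]
40 [[-138.1, 27.3], [-139.9, -31.0], [-88.8, 25.3]]
60 [[-139.0, 28.6], [-140.8, -28.6], [-90.6, 26.7]]
80 [[-139.9, 30.0], [-141.7, -26.2], [-92.4, 28.1]]
handle [[-60.5, 52.8], [-61.2, -56.1]]
```

View pics/crop2.png

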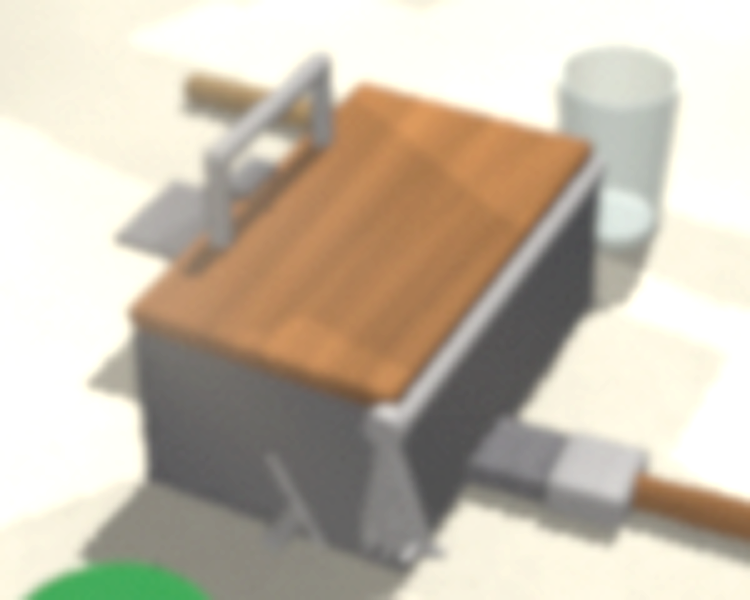

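The pose checks out: the handle comes out at box x = −60.5, against an expected −60. In the scene crop, the outer corners of the button are at about (213.6,213) and (225.6,201.4) in full-image pixels.

Run:
```python
from h import *
from plant import get_obs
c=pickle.load(open("pics/top.pkl","rb"));s=pickle.load(open("pics/scene.pkl","rb"))
B=np.array([633.7,-14.0]);t=.332;Rz=np.array([[np.cos(t),-np.sin(t)],[np.sin(t),np.cos(t)]])
for a,b in(((312.8,234.5),(213.6,213)),((290.3,241.5),(225.6,201.4))):
    Ps=[k["mtx"] @ np.c_[cv2.Rodrigues(k["rvec"])[0],k["tvec"].ravel()] for k in(c,s)]
    u=[cv2.undistortPoints(np.array([[p]],float),k["mtx"],k["dist"],P=k["mtx"]).reshape(2,1) for p,k in((a,c),(b,s))]
    X=cv2.triangulatePoints(Ps[0],Ps[1],*u).ravel();X=X[:3]/X[3];print(X,(X[:2]-B)@Rz)
o=get_obs();R=Ro.from_euler('xyz',o["tcp_rot"])
def tool(p): print("shift",(R.inv().apply(np.array(p)-o["tool_pos"])).round(1))
b=B+Rz@[-116,-1]
print(b);tool([*b,404]);tool([*b,280])
print("turn",(R.inv()*Ro.from_euler('xyz',[np.pi,0,.332])).as_rotvec())
```

```text
[511.03275599 -85.50181151  60.09478049] [-139.27358061  -27.61578435]
[493.62736602 -31.09106327  62.55417002] [-137.99416536   29.4967381 ]
[524.36042003 -52.75379016]
shift [ 476.8 -300.4    0.6]
shift [ 476.7 -300.2  124.6]
turn [-0.00137164 -0.00017813  0.00781466]
```

```bash
python3 -m pendant '[[[0.034,-0.0213,0],[0,0,0],0],[[0.068,-0.0426,0],[0,0,0],0],[[0.102,-0.064,0],[0,0,0],0],[[0.136,-0.0855,0],[0,0,0],0],[[0.17,-0.107,0],[0,0,0],0],[[0.204,-0.128,0],[0,0,0],0],[[0.238,-0.15,0],[0,0,0],0],[[0.272,-0.171,0],[0,0,0],0],[[0.306,-0.193,0],[0,0,0],0],[[0.34,-0.214,0],[0,0,0],0]]'
python3 -m pendant '[[[0.034,-0.0215,0],[0,0,0],0],[[0.068,-0.043,0],[0,0,0],0],[[0.102,-0.065,0.01],[0,0,0],0],[[0.137,-0.0865,0.02],[0,0,-0.006],0],[[0.137,-0.0865,0.055],[0,0,-0.006],0],[[0.137,-0.0865,0.09],[0,0,-0.006],0],[[0.137,-0.0865,0.12],[0,0,-0.006],0],[[0.137,-0.0865,0.136],[0,0,-0.006],0],[[0.137,-0.0865,0.136],[0,0,-0.006],0],[[0.137,-0.0865,0.136],[0,0,-0.006],0]]'
```

```text
time: 0.93
tool_pos: [424.9, -177.9, 404.6]
tcp_rot: [-3.141, 0.0, 0.34]
contact_force: [0.6, -0.1, 1.1]
grip_width: 29.9
time: 1.77
tool_pos: [524.5, -52.7, 268.2]
tcp_rot: [-3.14, 0.002, 0.346]
contact_force: [-0.4, 0.1, 0.8]
grip_width: 0.3
```

```bash
python3 -m pendant '[[[0,0,0.006],[0,0,0],0],[[0,0,0.012],[0,0,0],0],[[0,0,0.016],[0,0,0],0],[[0,0,0.018],[0,0,0],0],[[0,0,0.02],[0,0,0],0],[[0,0,0.02],[0,0,0],0]]'
for i in 1 2 3 4 5; do python3 -m pendant '[[[0,0,0.001],[0,0,0],0],[[0,0,0.002],[0,0,0],0]]' | grep -E "tool|contact"; done
```

```text
time: 2.27
tool_pos: [524.5, -52.7, 248.6]
tcp_rot: [3.142, 0.0, 0.346]
contact_force: [-0.5, -0.1, 0.9]
grip_width: 0.3
tool_pos: [524.7, -52.7, 246.9]
contact_force: [0.2, -0.0, 2.4]
tool_pos: [524.7, -52.7, 245.0]
contact_force: [-0.5, -0.6, 2.1]
tool_pos: [524.8, -52.7, 243.0]
contact_force: [0.7, 0.4, 3.8]
tool_pos: [524.9, -52.7, 241.0]
contact_force: [0.1, -0.1, 5.4]
tool_pos: [525.0, -52.7, 239.7]
contact_force: [-2.2, 1.9, 16.9]
```

```bash
python3 -m pendant '[[[0,0,-0.006],[0,0,0],0],[[0,0,-0.02],[0,0,0],0],[[0,0,-0.02],[0,0,0],0]]'
python3 - <<'E'
from h import *
from plant import capture
s=capture("scene");c=capture("top")
pickle.dump(s,open("pics/s1.pkl","wb"))
pickle.dump(c,open("pics/t1.pkl","wb"))
o=np.hstack([cv2.resize(k,(400,360),interpolation=2) for k in(s["color"][130:310,180:380],c["color"][110:290,200:400])])
cv2.imwrite("pics/p1.png",cv2.convertScaleAbs(o,alpha=1.4)[:,:,::-1])
E
```

```text
time: 3.35
tool_pos: [524.9, -52.8, 260.1]
tcp_rot: [3.14, -0.002, 0.346]
contact_force: [0.3, 1.3, 0.6]
grip_width: 0.3
```

View pics/p1.png

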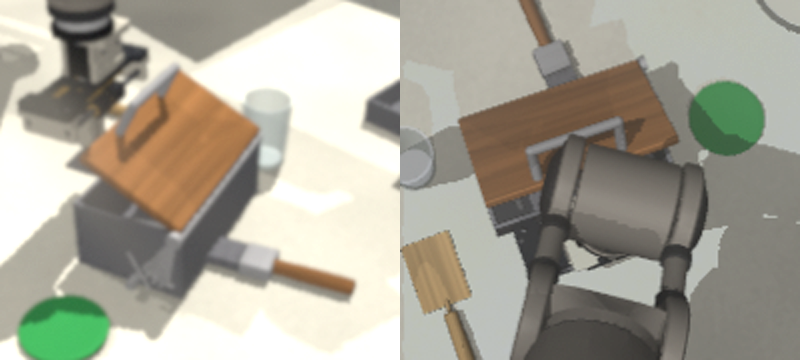

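The lid has popped: both views show it open, at roughly 0.4–0.5 rad. Next I back up and turn the gripper a quarter turn to straddle the handle bar.

```bash
python3 -m pendant '[[[0,0,-0.04],[0,0,0],0.0],[[0,0,-0.08],[0,0,0],0.06],[[0,0,-0.12],[0,0,0],0.06],[[0,0,-0.15],[0,0,0],0.06],[[0,0,-0.15],[0,0,0],0.06]]'
python3 - <<'E'
from h import *
from plant import capture,get_obs
print(get_obs()["joint_positions"])
for n in("s2","s3"):
  s=capture("scene");pickle.dump(s,open(f"pics/{n}.pkl","wb"))
B=np.array([633.7,-14.0]);t=.332;Rz=np.array([[np.cos(t),-np.sin(t)],[np.sin(t),np.cos(t)]])
# predicted pixel of handle ends versus angle, for reading the angle
for th in np.arange(0,.81,.1):
  a=th+np.arctan2(58,125);P=[[*(B+Rz@[65-137.8*np.cos(a),y]),90+137.8*np.sin(a)] for y in(-50,50)]
  q=[[*(B+Rz@[65-137*np.cos(th),y]),90+137*np.sin(th)] for y in(-115,115)]
  print(round(th,2),proj(s,P).round(1).tolist(),proj(s,q).round(1).tolist())
o=cv2.resize(s["color"][135:255,190:340],None,fx=5,fy=5,interpolation=2)
cv2.imwrite("pics/p2.png",cv2.convertScaleAbs(o,alpha=1.4)[:,:,::-1])
E
```

```text
time: 3.87
tool_pos: [525.4, -52.9, 414.2]
tcp_rot: [3.136, -0.009, 0.346]
contact_force: [0.1, -0.1, -0.2]
grip_width: 22.1
[-2.45435113e-01  3.37572023e-01  1.50363039e+00 -1.26896639e-04
  1.29001764e+00  9.79554691e-01]
0.0 [[232.4, 195.9], [253.3, 176.7]] [[214.5, 229.6], [261.5, 183.6]]
0.1 [[234.5, 192.1], [255.4, 173.0]] [[214.2, 224.9], [261.6, 179.3]]
0.2 [[237.1, 188.6], [258.0, 169.6]] [[214.5, 220.3], [262.2, 175.2]]
0.3 [[240.2, 185.4], [261.1, 166.5]] [[215.3, 215.9], [263.3, 171.1]]
0.4 [[243.8, 182.7], [264.5, 163.8]] [[216.6, 211.7], [264.8, 167.2]]
0.5 [[247.8, 180.3], [268.4, 161.5]] [[218.4, 207.8], [266.8, 163.6]]
0.6 [[252.3, 178.5], [272.7, 159.7]] [[220.8, 204.2], [269.2, 160.2]]
0.7 [[257.1, 177.2], [277.4, 158.3]] [[223.7, 200.9], [272.0, 157.0]]
0.8 [[262.3, 176.4], [282.3, 157.4]] [[227.1, 198.0], [275.3, 154.3]]
```

View pics/p2.png

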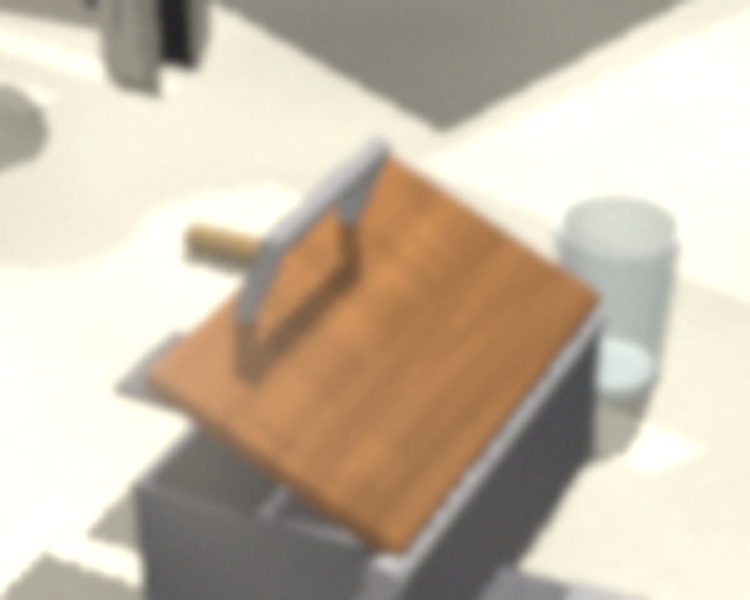

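The scene crop puts the handle ends at about (243,185) and (266,163.6), so the lid is near 0.4 rad. I turn the wrist now.

```bash
python3 -m pendant '[[[0,0,-0.01],[0,0,-0.12],0.09],[[0,0,-0.02],[0,0,-0.24],0.09],[[0,0,-0.02],[0,0,-0.36],0.09],[[0,0,-0.02],[0,0,-0.48],0.09],[[0,0,-0.02],[0,0,-0.60],0.09],[[0,0,-0.02],[0,0,-0.72],0.09],[[0,0,-0.02],[0,0,-0.84],0.09],[[0,0,-0.02],[0,0,-0.96],0.09],[[0,0,-0.02],[0,0,-1.08],0.09],[[0,0,-0.02],[0,0,-1.2],0.09]]'
python3 -m pendant '[[[0,0,0],[0,0,-0.12],0.09],[[0,0,0],[0,0,-0.24],0.09],[[0,0,0],[0,0,-0.357],0.09],[[0,0,0],[0,0,-0.357],0.09],[[0,0,0],[0,0,-0.357],0.09]]'
cat > ang.py <<'E'
from h import *
from plant import capture,get_obs
B=np.array([633.7,-14.0]);t=.332;Rz=np.array([[np.cos(t),-np.sin(t)],[np.sin(t),np.cos(t)]])
def W(x,y,z): return [*(B+Rz@[x,y]),z]
def lid(th,x,y,z): # lid point: x in front of hinge, z over underside
    return W(65-x*np.cos(th)+z*np.sin(th),y,90+x*np.sin(th)+z*np.cos(th))
def angle(s):
    hsv=cv2.cvtColor(s["color"],cv2.COLOR_RGB2HSV)
    m=cv2.inRange(hsv,(0,90,60),(20,255,255));m[:140]=0;m[260:]=0;m[:,:205]=0;m[:,320:]=0
    f=max(cv2.findContours(m,0,2)[0],key=cv2.contourArea)[:,0]
    q=f[f[:,0]<=f[:,0].min()+1].mean(0)
    ths=np.arange(0,1.55,.01);e=[np.linalg.norm(proj(s,lid(a,137,-115,8))[0]-q) for a in ths]
    return ths[np.argmin(e)].round(2),min(e).round(1),q
E
python3 - <<'E'
from ang import *
for i in range(6): s=capture("scene");print(*angle(s))
print(get_obs()["time"],get_obs()["tool_pos"],get_obs()["tcp_rot"],get_obs()["joint_positions"].round(2))
E
```

```text
time: 4.8
tool_pos: [524.4, -52.7, 425.8]
tcp_rot: [-3.136, -0.001, 1.552]
contact_force: [0.3, -0.5, -0.8]
grip_width: 89.1
time: 5.22
tool_pos: [524.5, -52.7, 426.6]
tcp_rot: [-3.138, -0.002, 1.899]
contact_force: [-0.6, -0.8, 0.1]
grip_width: 90.3
0.5 13.2 [230.625 213.   ]
0.29 14.5 [229.6 218.2]
0.19 14.2 [228.66666667 220.66666667]
0.35 14.1 [229.8 216.5]
0.2 12.4 [227. 220.]
0.28 13.7 [228.8 218. ]
5.5167 [524.56957431 -52.67200592 428.50515103] [-3.14130763e+00 -8.97984084e-05  1.90166121e+00] [-0.25  0.33  1.48 -0.    1.34 -0.58]
```

Run:
```python
from ang import *
s=pickle.load(open("pics/s3.pkl","rb"))
hsv=cv2.cvtColor(s["color"],cv2.COLOR_RGB2HSV)
for v in (200,205,208,210,212): print(v,[hsv[v,u].tolist() for u in range(214,238,3)])
```

```text
200 [[21, 27, 195], [23, 27, 195], [23, 27, 196], [23, 27, 190], [21, 28, 183], [16, 68, 166], [14, 115, 148], [14, 117, 139]]
205 [[23, 28, 194], [23, 27, 188], [20, 21, 148], [13, 62, 140], [14, 110, 149], [14, 114, 145], [14, 117, 146], [14, 119, 142]]
208 [[21, 27, 189], [19, 19, 146], [13, 62, 139], [14, 106, 149], [14, 109, 145], [14, 114, 147], [13, 119, 148], [14, 119, 142]]
210 [[22, 23, 164], [15, 16, 127], [14, 80, 128], [14, 105, 143], [14, 110, 146], [14, 117, 148], [14, 118, 147], [14, 119, 143]]
212 [[20, 18, 131], [15, 17, 121], [14, 63, 113], [14, 90, 124], [14, 110, 144], [13, 115, 148], [14, 119, 146], [14, 120, 144]]
```

```bash
sed -i 's/(0,90,60),(20/(5,60,20),(20/' ang.py
python3 - <<'E'
from ang import *
print(*angle(pickle.load(open("pics/s3.pkl","rb"))))
for i in range(5): s=capture("scene");print(*angle(s))
pickle.dump(s,open("pics/s4.pkl","wb"))
o=cv2.resize(s["color"][95:255,160:340],None,fx=3.5,fy=3.5,interpolation=2)
cv2.imwrite("pics/p3.png",cv2.convertScaleAbs(o,alpha=1.4)[:,:,::-1])
E
```

```text
0.41 2.5 [220. 210.]
0.39 3.0 [220. 211.]
0.42 3.1 [220.66666667 210.        ]
0.4 2.7 [220.  210.5]
0.33 3.2 [219.33333333 213.33333333]
0.24 3.2 [218.33333333 216.66666667]
```

View pics/p3.png

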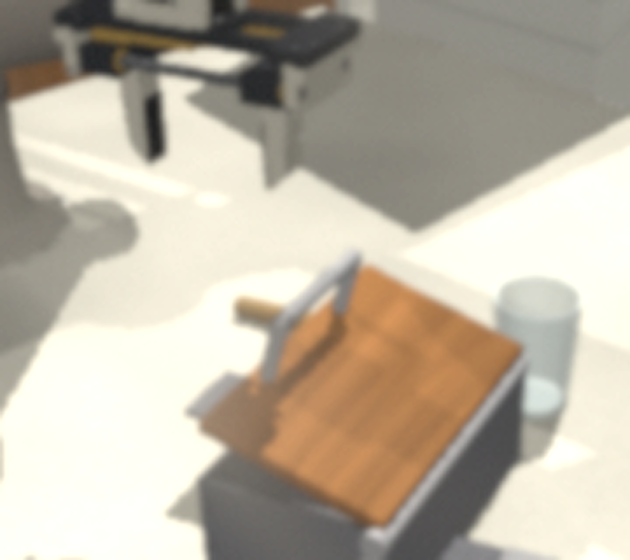

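The lid still bobs between about 0.24 and 0.42 rad. The handle sits at box x ≈ −35, z ≈ 184, so I lower the open fingers over the bar and pinch to steady it.

```bash
python3 -m pendant '[[[0,0.03,0],[0,0,0],0.0915],[[0,0.06,0],[0,0,0],0.0915],[[0,0.08,0.01],[0,0,0],0.0915],[[0,0.08,0.035],[0,0,0],0.0915],[[0,0.08,0.06],[0,0,0],0.0915],[[0,0.08,0.08],[0,0,0],0.0915],[[0,0.08,0.083],[0,0,0],0.0915],[[0,0.08,0.083],[0,0,0],0.0915]]'
python3 -m pendant '[[[0,0,0],[0,0,0],0.05],[[0,0,0],[0,0,0],0.045],[[0,0,0],[0,0,0],0.04],[[0,0,0],[0,0,0],0.035],[[0,0,0],[0,0,0],0.03],[[0,0,0],[0,0,0],0.025],[[0,0,0],[0,0,0],0.02],[[0,0,0],[0,0,0],0.015],[[0,0,0],[0,0,0],0.01],[[0,0,0],[0,0,0],0.0]]'
python3 - <<'E'
from ang import *
for i in range(6): s=capture("scene");print(*angle(s))
o=get_obs();print(o["grip_width"],o["contact_force"])
E
```

```text
time: 6.43
tool_pos: [600.1, -26.6, 344.6]
tcp_rot: [-3.139, -0.001, 1.903]
contact_force: [-0.2, 0.1, 0.3]
grip_width: 91.4
time: 7.27
tool_pos: [600.2, -26.6, 345.7]
tcp_rot: [-3.142, 0.0, 1.903]
contact_force: [1.1, 0.8, 1.2]
grip_width: 29.6
0.39 2.7 [219.66666667 211.        ]
0.32 3.3 [219.33333333 213.66666667]
0.27 2.9 [218.33333333 215.33333333]
0.25 2.8 [218. 216.]
0.29 2.3 [218.  214.5]
0.27 2.9 [218.33333333 215.33333333]
10.958800228574612 [-0.44130535  0.16203341 -0.24970828]
```

```bash
python3 -m pendant '[[[0,0,0],[0,0,0],0],[[0,0,0],[0,0,0],0],[[0,0,0],[0,0,0],0],[[0,0,0],[0,0,0],0],[[0,0,0],[0,0,0],0],[[0,0,0],[0,0,0],0],[[0,0,0],[0,0,0],0],[[0,0,0],[0,0,0],0],[[0,0,0],[0,0,0],0],[[0,0,0],[0,0,0],0]]'
python3 - <<'E'
from ang import *
for i in range(3): s=capture("scene");print(*angle(s))
w=capture("wrist")["color"]
o=np.hstack([cv2.resize(k,(400,360),interpolation=2) for k in(s["color"][100:260,180:340],w)])
cv2.imwrite("pics/p4.png",cv2.convertScaleAbs(o,alpha=1.4)[:,:,::-1])
th=.30
h0=np.array([65-125*np.cos(th)+58*np.sin(th),90+125*np.sin(th)+58*np.cos(th)])
for a in np.arange(.3,1.56,.1):
  h=np.array([65-125*np.cos(a)+58*np.sin(a),90+125*np.sin(a)+58*np.cos(a)]);print(a.round(2),(h-h0).round(1))
E
```

```text
time: 8.4
tool_pos: [600.2, -26.6, 345.7]
tcp_rot: [3.142, 0.0, 1.903]
contact_force: [0.9, 0.5, -1.5]
grip_width: 11.0
0.27 2.9 [218.33333333 215.33333333]
0.27 2.9 [218.33333333 215.33333333]
0.27 2.9 [218.33333333 215.33333333]
0.3 [0. 0.]
0.4 [9.7 9.7]
0.5 [20.4 18.5]
0.6 [31.9 26.1]
0.7 [44.  32.5]
0.8 [56.8 37.7]
0.9 [70.  41.6]
1.0 [83.5 44.2]
1.1 [97.3 45.4]
1.2 [111.   45.2]
1.3 [124.7  43.6]
1.4 [138.2  40.7]
1.5 [151.3  36.4]
```

View pics/p4.png

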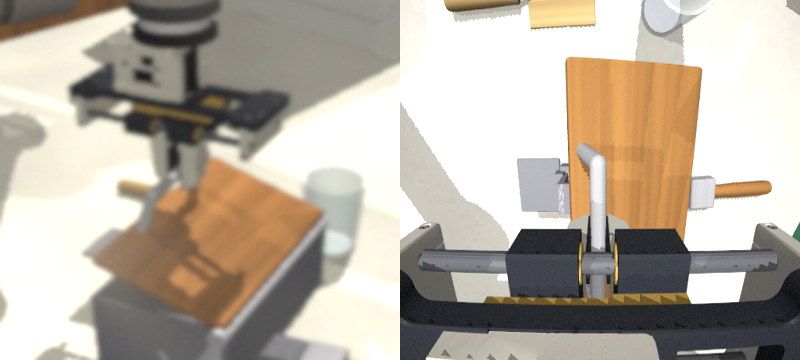

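Pinched and still: the wrist view shows the bar between the pads, and the angle reads a constant 0.27 or so. I now raise the lid along its arc.

```bash
python3 -m pendant '[[[0,0.004,-0.004],[0,0,0],0],[[0,0.0082,-0.0083],[0,0,0],0],[[0,0.0135,-0.0127],[0,0,0],0],[[0,0.0189,-0.0171],[0,0,0],0],[[0,0.0246,-0.0209],[0,0,0],0],[[0,0.0304,-0.0247],[0,0,0],0],[[0,0.0304,-0.0247],[0,0,0],0]]'
python3 - <<'E'
from ang import *
s=capture("scene");print(*angle(s));print(get_obs()["joint_positions"].round(2))
E
```

```text
time: 9.18
tool_pos: [629.6, -16.4, 372.6]
tcp_rot: [3.141, 0.001, 1.903]
contact_force: [-6.9, -1.5, 7.3]
grip_width: 11.1
0.57 3.6 [224.33333333 205.33333333]
[-0.15  0.56  1.26 -0.    1.32 -0.48]
```

```bash
python3 -m pendant '[[[0,0.005,-0.005],[0,0,0],0],[[0,0.011,-0.0085],[0,0,0],0],[[0,0.018,-0.0115],[0,0,0],0],[[0,0.024,-0.014],[0,0,0],0],[[0,0.031,-0.016],[0,0,0],0],[[0,0.0375,-0.018],[0,0,0],0],[[0,0.044,-0.0193],[0,0,0],0],[[0,0.051,-0.0205],[0,0,0],0],[[0,0.058,-0.021],[0,0,0],0],[[0,0.058,-0.021],[0,0,0],0]]'
python3 - <<'E'
from ang import *
s=capture("scene");print(*angle(s));print(get_obs()["joint_positions"].round(2))
E
```

```text
time: 10.07
tool_pos: [684.9, 2.7, 392.4]
tcp_rot: [3.139, 0.001, 1.903]
contact_force: [-2.8, -1.4, 5.4]
grip_width: 11.1
0.9 13.2 [228.5 182. ]
[-0.11  0.66  1.04 -0.    1.45 -0.44]
```

```bash
python3 -m pendant '[[[0,0.007,-0.001],[0,0,0],0],[[0,0.014,-0.001],[0,0,0],0],[[0,0.021,-0.001],[0,0,0],0],[[0,0.028,0],[0,0,0],0],[[0,0.035,0.001],[0,0,0],0],[[0,0.042,0.0025],[0,0,0],0],[[0,0.049,0.004],[0,0,0],0],[[0,0.049,0.004],[0,0,0],0]]'
python3 - <<'E'
from ang import *
s=capture("scene");print(*angle(s));print(get_obs()["joint_positions"].round(2))
o=cv2.resize(s["color"][80:260,170:370],None,fx=3,fy=3,interpolation=2)
cv2.imwrite("pics/p5.png",cv2.convertScaleAbs(o,alpha=1.4)[:,:,::-1])
E
```

```text
time: 10.78
tool_pos: [731.0, 18.4, 387.5]
tcp_rot: [3.14, 0.001, 1.903]
contact_force: [-1.9, -1.5, 3.2]
grip_width: 11.4
1.4 6.7 [259.5  198.25]
[-0.08  0.76  0.85 -0.    1.53 -0.41]
```

View pics/p5.png

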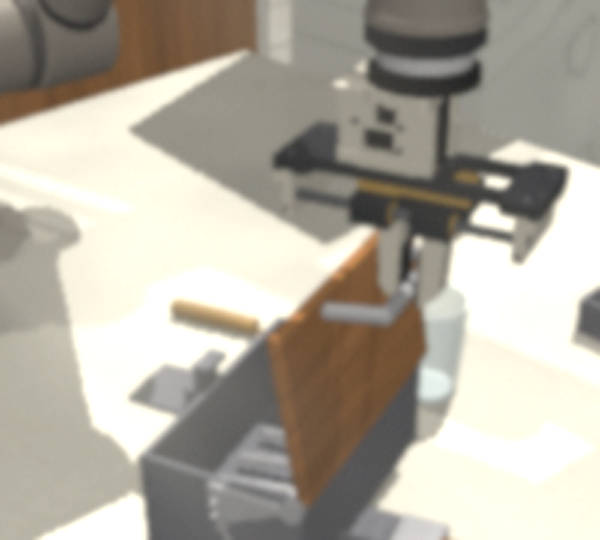

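The lid is at about 1.4 rad and the fingers clear the board. I push on towards the stop.

```bash
python3 -m pendant '[[[0,0.004,0.001],[0,0,0],0],[[0,0.008,0.002],[0,0,0],0],[[0,0.012,0.003],[0,0,0],0],[[0,0.012,0.003],[0,0,0],0]]'
python3 -m pendant '[[[0,0.003,0.001],[0,0,0],0],[[0,0.003,0.001],[0,0,0],0]]'
python3 -m pendant '[[[0,0.003,0.001],[0,0,0],0],[[0,0.003,0.001],[0,0,0],0]]'
```

```text
time: 11.17
tool_pos: [742.0, 22.1, 384.2]
tcp_rot: [3.141, 0.0, 1.903]
contact_force: [-2.1, -3.6, 3.3]
grip_width: 11.0
time: 11.33
tool_pos: [743.8, 22.7, 383.6]
tcp_rot: [-3.138, 0.0, 1.902]
contact_force: [-8.5, -4.7, 6.5]
grip_width: 11.1
time: 11.5
tool_pos: [745.1, 23.0, 383.5]
tcp_rot: [-3.132, -0.001, 1.902]
contact_force: [-21.3, -7.2, 12.4]
grip_width: 10.9
```

The force rise (−21 N) shows the lid is at its stop. I ease back onto the pawl, open slightly, check, then go straight up.

```bash
python3 -m pendant '[[[0,-0.005,-0.001],[0,0,0],0],[[0,-0.010,-0.002],[0,0,0],0],[[0,-0.014,-0.003],[0,0,0],0],[[0,-0.014,-0.003],[0,0,0],0]]'
python3 -m pendant '[[[0,0,0],[0,0,0],0.015],[[0,0,0],[0,0,0],0.02],[[0,0,0],[0,0,0],0.03],[[0,0,0],[0,0,0],0.03],[[0,0,0],[0,0,0],0.03],[[0,0,0],[0,0,0],0.03]]'
python3 - <<'E'
from ang import *
for i in range(2): s=capture("scene");print(*angle(s))
E
```

```text
time: 11.83
tool_pos: [733.9, 19.4, 386.8]
tcp_rot: [3.138, 0.001, 1.903]
contact_force: [0.4, -1.8, 4.9]
grip_width: 11.5
time: 12.33
tool_pos: [734.1, 19.8, 384.8]
tcp_rot: [-3.141, -0.0, 1.903]
contact_force: [-0.1, -0.1, -0.3]
grip_width: 29.8
1.38 5.6 [258.6 197. ]
1.38 5.6 [258.6 197. ]
```

```bash
python3 -m pendant '[[[0,0,-0.01],[0,0,0],0.03],[[0,0,-0.025],[0,0,0],0.03],[[0,0,-0.045],[0,0,0],0.03],[[0,0,-0.065],[0,0,0],0.03],[[0,-0.03,-0.085],[0,0,0],0.03],[[0,-0.065,-0.1],[0,0,0],0.03],[[0,-0.1,-0.11],[0,0,0],0.03],[[0,-0.14,-0.12],[0,0,0],0.03],[[0,-0.16,-0.12],[0,0,0],0.03],[[0,-0.16,-0.12],[0,0,0],0.03]]'
python3 - <<'E'
from ang import *
for i in range(3): s=capture("scene");print(*angle(s))
c=capture("top");hsv=cv2.cvtColor(c["color"],cv2.COLOR_RGB2HSV)
k=cv2.inRange(hsv,(40,80,30),(80,255,255));k[:140]=0;k[200:]=0
print("rest",cv2.minEnclosingCircle(ray(c,cv2.findNonZero(k),9)[:,:2].astype(np.float32)))
o=np.hstack([cv2.resize(k,(400,400),interpolation=2) for k in(s["color"][90:290,180:380],c["color"][90:290,190:390])])
cv2.imwrite("pics/p6.png",cv2.convertScaleAbs(o,alpha=1.4)[:,:,::-1])
E
```

```text
time: 13.27
tool_pos: [579.3, -33.6, 508.8]
tcp_rot: [3.139, 0.002, 1.901]
contact_force: [0.2, -1.3, -0.4]
grip_width: 29.9
1.39 7.1 [258.5 198.5]
1.39 7.1 [258.5 198.5]
1.38 5.4 [258.6 196.8]
rest ((683.7334594726562, -231.26101684570312), 47.514007568359375)
```

View pics/p6.png

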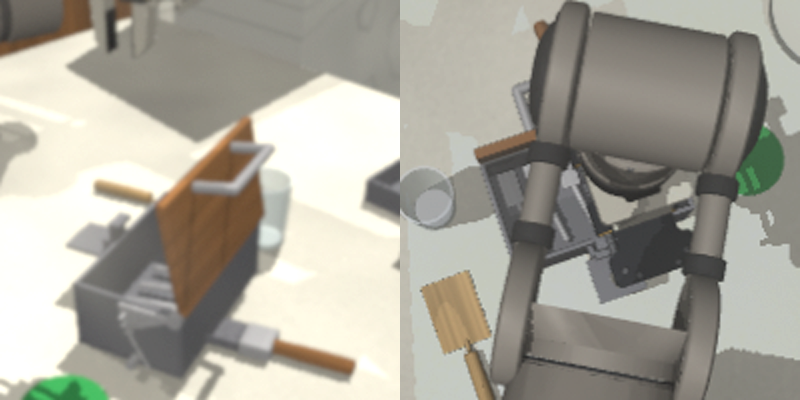

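The lid stands by itself at about 1.39 rad, the gripper is clear, the button is back up and the bystanders are in place. I hand it in.

```bash
python3 -c "
from plant import *
print(close_job())"
```

```text
the job is handed in; nothing more can be done
None
```

The lid is propped open in its third notch, and I handed the job in at about 13.5 s of the 59 s allowed. `close_job` gave no verdict.

**What I did:**
- **Button:** I felt for the button with closed fingers and pressed it about 9 mm. The highest force reading was 17 N, at the hard stop, against the 25 N limit.
- **Steadying:** The lid popped up and bobbed, so I pinched the handle bar and held it still at about 0.3 rad for over a second.
- **Raising:** I guided the lid along its arc to its stop, where the force rose to about 21 N. I then eased it back onto the pawl, let go and withdrew upward.

**Last checks:**
- **Lid:** The camera angle read a steady 1.38–1.39 rad with the fingers off. That fits the third notch (1.40); the second is 1.24.
- **Robot:** The contact force was about zero, and the gripper was clear of everything.
- **Button:** It looked sprung back in the picture, but I did not measure its angle.
- **Bystanders:** The tumbler and spatula looked untouched in the picture. The brush was partly hidden in the top view.
- **Lid rest:** Its fitted centre came out about 6 mm from the first reading. The arm partly hid it in that last view, and nothing went near it, so I put this down to the partial view.
- **Angle reading:** My camera angle was off by a steady 3–7 pixels from the lid model (13 in one reading during the lift). It is good to a few hundredths of a radian.

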